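Shut down the stopper dryer with one sweep and empty its tray into the bin

TASK

The washed rubber stoppers are dry. First switch off all four fans of the white blower by running one finger along the near (off) ends of its row of red rockers in a single drag, not lifting away from the row until every rocker is off. Then slide the aluminium tray along its drying rack until its down-turned front lip is over the white bin's rim, swing the tray up by its black grip so that the lip hooks on the rim and the tray turns over about it, empty all four stoppers into the bin, and lay the tray back flat on the rack, clear of the bin, and let it go. Leave the glass beaker and the measuring cylinder alone.

Things in the scene. Friction and masses are not known exactly. Their poses are not given: they have to be found in the camera images.
- blower: White sheet-metal bench blower, fixed, 80 (x) x 280 (y) x 140 (z) mm, behind the rack; origin at the centre of its underside, x to its back, y along its row of switches, z up. Four small fans on its front (-x) face; on its flat top, at x = -10 mm, four red rockers at y = -93, -31, +31, +93 mm (rocker_1 to rocker_4).
- bank (a point): Point on the blower's top panel (z = 140 mm), mid-row; blower's axes. Drag a fingertip along y, its underside 3 to 4.5 mm above the panel, over x = -31 to -9 mm from here, to switch every rocker: about 2 N down, up to 15 N along (lower or nearer the pivots it presses on the stops). Bezels stand 1 mm above the panel; a rocker's near (-x) end 9 mm when on, 3 mm when off.
- rocker_1 (a joint): Red rocker 1 of 4 from the -y end, 30 mm (x) x 34 mm (y): 0 = on (near end up), 0.40 rad = off (near end down) (over 0.25 counts); stays where it is left. Turns about a y axis through its middle. Its two sides (y) are bevelled at 28 degrees, so a finger dragged along the row rides up on it and presses it down.
- rocker_2 (a joint): Red rocker 2 of 4 from the -y end, 30 mm (x) x 34 mm (y): 0 = on (near end up), 0.40 rad = off (near end down) (over 0.25 counts); stays where it is left. Turns about a y axis through its middle. Its two sides (y) are bevelled at 28 degrees, so a finger dragged along the row rides up on it and presses it down.
- rocker_3 (a joint): Red rocker 3 of 4 from the -y end, 30 mm (x) x 34 mm (y): 0 = on (near end up), 0.40 rad = off (near end down) (over 0.25 counts); stays where it is left. Turns about a y axis through its middle. Its two sides (y) are bevelled at 28 degrees, so a finger dragged along the row rides up on it and presses it down.
- rocker_4 (a joint): Red rocker 4 of 4 from the -y end, 30 mm (x) x 34 mm (y): 0 = on (near end up), 0.40 rad = off (near end down) (over 0.25 counts); stays where it is left. Turns about a y axis through its middle. Its two sides (y) are bevelled at 28 degrees, so a finger dragged along the row rides up on it and presses it down.
- rack: Fixed stainless wire drying rack, 126 (x) x 256 (y) mm, deck top at z = 70 mm; origin on the worktop under its middle, z up, y along the slide towards the bin. Deck from y = -155 to +95 mm; a guide wire on each side, to z = 78 mm, keeps the tray straight (2 mm play). The blower stands 75 mm or more from its centre line at +x, the bin at its +y end.
- tray: Loose aluminium tray, 0.3 kg, on the rack; origin under the middle of its runners, z up, y forward to its open front. Floor top z = 16 mm, 108 mm wide, y = -65 to +85; walls to z = 45 mm. Runners end at y = +40; beyond them the floor is a lip 13 mm over the deck, its edge turned down to z = 6 mm, so it slides flat 4 mm over the bin's rim.
- tray_lip (a point): Middle of the tray's down-turned front edge, at the underside of the floor (tray x 0, y 83.5, z 13 mm); the turned-down leg is 3 mm thick and hangs 7 mm below it. Hooked on the rim, a tilt of 55 to 65 degrees empties the tray (the stoppers start to slide at 30 to 45); at about 75 it hangs plumb from the grip, free of the rim.
- tray_grip (a point): Middle of the black grip tube behind the tray (tray x 0, y -105, z 48 mm): 14 mm thick, 66 mm long along x, turning freely on its rod, so a hand holding it from above can stay upright while the tray swings. 32 mm free to the back wall; side bars at x = +-40 mm. Pinch it with the fingers closing along the tray's y. Its own axes turn with the tube.
- bin_rim (a point): Middle of the top of the white bin's near rim, which is an 8 mm thick round bead running along x, top at z = 72 mm, at rack y = +104 mm; axes as the rack's. The tray's lip hooks over it when its edge is 6 to 30 mm past this point in y.
- bin_floor (a point): Centre of the bin's inner floor (z = 4 mm), axes as the rack's. The bin is fixed to the rack's end, open above, inside 142 (x) x 106 (y) mm, 68 mm deep.
- stopper_red_big: Big red rubber stopper, 38 mm across, 24 mm high. It stands on the tray at the start, narrow end down; origin at the centre of its underside, z up.
- stopper_red: Red rubber stopper, 32 mm across, 24 mm high. It stands on the tray at the start, narrow end down; origin at the centre of its underside, z up.
- stopper_red_2: Second red rubber stopper, 32 mm across, 24 mm high. It stands on the tray at the start, narrow end down; origin at the centre of its underside, z up.
- stopper_black: Black rubber stopper, 25 mm across, 24 mm high. It stands on the tray at the start, narrow end down; origin at the centre of its underside, z up.
- beaker: Glass beaker, 75 mm across, 92 mm high, on the worktop to the right; a bystander. Origin at the centre of its underside.
- cylinder: Glass measuring cylinder with a blue foot, 66 mm across the foot, 190 mm high, on the worktop at the far left; a bystander. Origin at the centre of its underside.
- bin: The white bin itself, outside 150 x 114 x 72 mm, fixed to the end of the rack; origin at the centre of its underside, axes as the rack's.

How it is judged:
By the outcome, as a careful person would: the job done as asked, in the order asked, and still so for the second after the job is handed in, with the robot touching nothing.
It also fails if it takes over 61 s, if anything falls off the work surface, if the arm or the gripper's body presses on something with over 40 N, if the wrist force passes 120 N, or if a joint passes its speed limit or range.

ROBOT

A 6-joint arm with a two-finger parallel gripper is mounted at the origin on a cart in front of the work surface, level with it; the furniture and walls round the work are solid. World frame = base frame: x ahead of the robot, y to its left, z up, the work surface at z = 0. Lengths are in m, angles in rad, forces in N, time in s.
With the tool pointing down it reaches from about 0.35 to 0.775 m from the base axis. Payload 7.3 kg.
Tool frame: the origin (TCP) lies between the finger pads, 19 mm behind the fingertips; this is the grasp point; z points along the fingers, y is the line along which they close (so a half turn about z gives the same grasp; the last joint's range is limited). The gripper opens to 92 mm and grips with 3 to 60 N. Pads are 19 mm wide; open, the fingers measure 130 mm over their backs; the gripper's body (75 mm by 190 mm) begins 47 mm behind the grasp point.
Start: joints at [1.159, 0.342, 1.524, -0, 1.275, -0.146], TCP at [0.138, 0.507, 0.246] pointing down, gripper open.
Joint ranges: [-2.53, 2.53], [-0.77, 2.02], [0.04, 2.7], [-1, 4.14], [0.28, 2.66], [-3.11, 3.11]. Speed limits (rad/s): [2.57, 2.57, 3.14, 3.14, 3.14, 3.14].

INTERFACE

Orientations are given as [roll, pitch, yaw] about the fixed x, y, z axes, in that order (R = Rz(yaw) Ry(pitch) Rx(roll)).
In Python, from cell import monitor, read_camera, get_calibration, job gives the robot as it stands. The module is installed in compiled form; this text tells all that it offers.
- The arm moves only by the tool send_rows, never from a script. Its argument "targets" is a list of rows, each an object with "translation": the shift along the tool's x, y, z in cm, a list of three; "spin": the turn about the tool's z in degrees; "jaw": the opening, from 0 (shut) to 1 (fully open). A call has exactly 5 rows; each row is the pose to reach, as a shift and turn from the pose commanded when the call began, along the tool's axes at that moment; what a row does not reach only later rows make up. A row lasts 1/10 s, in which the tool goes at most 50 mm and 8.59 degrees, less where a joint would pass 70% of its speed; a pose out of reach is approached as far as the arm can. A call with a gripper value outside its range is refused whole. The fingers move at their own pace and stop on an object; "force" is the grip in N (left out, the last holds). Time passes only in rows, so rows that repeat a pose let the fingers close, or fill a call up. It gives the time, the measured TCP pose, the force, the opening and the grip force at its end, in the units of the state.
- monitor.observe(): the state, without advancing time (a new reading comes with each control period).
- read_camera(name): name is "side" or "top" or "wrist"; returns (picture, depth): 384x512x3 uint8, red, green, blue; 384x512 float32, m along the optical axis (not along the pixel's ray), 0 where there is no reading.
- get_calibration(name): a dict with "intrinsics" (3x3 intrinsics, pixels), "D" ([k1, k2, p1, p2, k3] as OpenCV has them; the pictures are not rectified), "origin" and "orientation" of the camera in the world; the wrist camera has in their place "hand_eye" (4x4, takes a point from camera to tool coordinates, whose origin is the TCP and whose axes are the flange's). Camera axes: x right, y up, looking along -z (the intrinsics and any distortion apply to the point x, -y, -z); pixel columns grow to the right and rows downward; lengths in m; the calibration is good to about 2 mm. A picture is of the moment at which its call begins: read the wrist's pose just before it. get_calibration takes no time and is no camera call.
- job.hand_in(): hands the job in; it is judged then, once.
The state is a dict: "time": time; "qpos": joint angles; "qvel": joint speeds; "joint_efforts": joint torques, N m; "tool_pos": TCP position; "tool_rot": TCP orientation; "contact_force": force on the tool from outside, world axes, zero at the start; "torque": the same for the moment, N m; "opening": finger opening in m; "grip_force": force on a finger pad.
Only numpy, scipy, OpenCV 4.12 (cv2) and the standard library are available. Lean on these libraries where they do the work, as an engineer would, in place of code of your own. Each camera call takes 0.05 s, during which the arm holds its last target. There are 200 camera calls.

## Working session

There is one attempt and no reset: what is moved stays moved. The work goes in short steps, Python scripts to look and compute and a tool call to move; the robot and the scene stay as the last step left them, time stands still between calls to the robot, and variables do not carry over. Pictures are saved under pics/ and viewed, at most 10 in all, crops included, and the job is handed in when it is done.

Besides the shell and the picture viewer there is one more tool, called as name(argument=value, ...) on one line, values as JSON. send_rows: Moves the arm, as the interface text tells. Its arguments: {"type":"object","properties":{"targets":{"type":"array"},"force":{"type":"number"}},"required":["targets"]}

```bash
mkdir -p pics; cat > h.py <<'E'
import numpy as np, cv2, pickle
from cell import monitor, read_camera, get_calibration, job
from scipy.spatial.transform import Rotation as R
def cloud(name):
    s=monitor.observe(); im,d=read_camera(name); c=get_calibration(name)
    K=np.array(c["intrinsics"],float);D=np.array(c["D"],float)
    h,w=d.shape; u,v=np.meshgrid(np.arange(w),np.arange(h))
    p=cv2.undistortPoints(np.stack([u,v],-1).reshape(-1,1,2).astype(np.float64),K,D).reshape(h,w,2)
    P=np.stack([p[...,0]*d,-p[...,1]*d,-d],-1)
    if name=="wrist":
        T=np.array(c["hand_eye"]);P=P@T[:3,:3].T+T[:3,3]
        P=P@R.from_euler('xyz',s["tool_rot"]).as_matrix().T+s["tool_pos"]
    else:
        o=np.array(c["orientation"],float)
        M=o if o.shape==(3,3) else (R.from_euler('xyz',o) if o.size==3 else R.from_quat(o)).as_matrix()
        P=P@M.T+np.array(c["origin"])
    P[d==0]=np.nan
    return im,P
E
python3 - <<'E'
from h import *
s=monitor.observe();print(s)
for n in ("top","side"):
    c=get_calibration(n);print(n,c)
    im,P=cloud(n);np.savez(n,im=im,P=P)
    cv2.imwrite(f"pics/{n}.png",cv2.resize(im[...,::-1],(800,600)))
    print(P[::64,::64].reshape(-1,3).round(3)[::3])
E
```

```text
{'time': 0.0, 'qpos': array([ 1.15899633e+00,  3.42727619e-01,  1.52498377e+00, -3.32395505e-05,
        1.27541348e+00, -1.46008335e-01]), 'qvel': array([-0.00134669, -0.00172878, -0.00150652, -0.00106636, -0.0009151 ,
        0.00075716]), 'joint_efforts': array([-2.51216705e-03, -4.31259942e+01, -2.44205046e+01,  7.14538177e-02,
        5.63717773e-02, -8.45825571e-05]), 'tool_pos': array([0.13774597, 0.50622444, 0.24485401]), 'tool_rot': array([-3.14007211e+00, -1.91475569e-04,  2.87581054e+00]), 'contact_force': array([-0.06455815, -0.37685362,  0.07694459]), 'torque': array([ 0.01639691, -0.0031148 ,  0.04125913]), 'grip_force': 0.0, 'opening': 0.09178722628895651}
top {'intrinsics': array([[394.68459192,   0.        , 253.3791227 ],
       [  0.        , 394.68459192, 191.41747489],
       [  0.        ,   0.        ,   1.        ]]), 'D': array([-0.13480466,  0.        ,  0.        ,  0.        ,  0.        ]), 'origin': array([0.41874106, 0.00657505, 1.47744086]), 'orientation': array([ 0.10421747, -0.01206221, -1.55375773])}
[[ 1.257  0.961  0.225]
 [ 0.897  0.134  0.729]
 
[... 599 characters left out ...]
 array([ 0.10492272, -0.77001225,  0.78682761]), 'orientation': array([ 9.34270761e-01,  9.27761274e-04, -5.38861397e-01])}
[[ 7.300e-02  1.630e-01  6.920e-01]
 [       nan        nan        nan]
 [ 9.570e-01 -4.000e-03  6.220e-01]
 [       nan        nan        nan]
 [ 1.143e+00  9.640e-01  1.510e-01]
 [ 9.990e-01 -2.080e-01  5.020e-01]
 [ 4.340e-01  9.580e-01 -3.000e-02]
 [ 1.123e+00  3.950e-01  2.900e-02]
 [-1.950e-01  9.630e-01 -1.710e-01]
 [ 4.490e-01  2.040e-01  5.700e-02]
 [ 1.046e+00 -6.400e-02  2.000e-03]
 [ 4.800e-02 -8.100e-02  2.180e-01]
 [ 4.740e-01 -1.530e-01  6.600e-02]
 [ 4.780e-01 -6.080e-01  4.510e-01]
 [ 1.280e-01 -1.270e-01 -1.000e-03]
 [ 5.270e-01 -3.630e-01  1.000e-03]]
```

View pics/top.png

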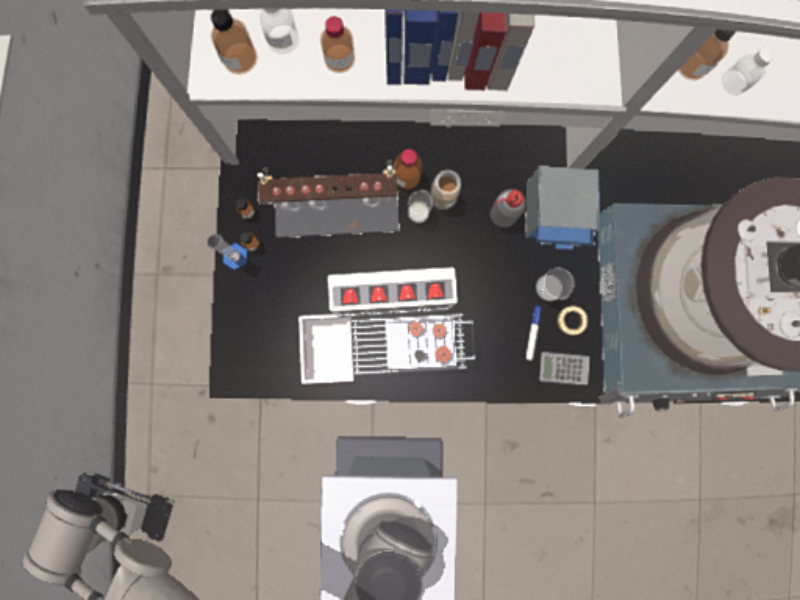

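View pics/side.png

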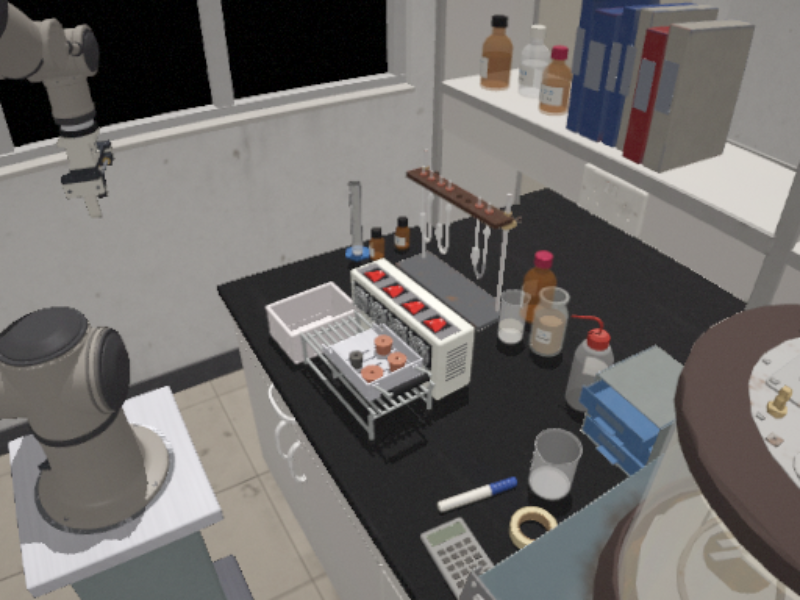

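Top view (800x600): blower at (392,290) with four red rockers; bin at (327,350); tray with stoppers at (425,342); grip end at about (462,340). Side view agrees, with the grip at (405,378). Now I measure.

```bash
python3 - <<'E'
from h import *
for n in ("top","side"):
    f=np.load(n+".npz");im=f["im"].astype(int);P=f["P"];x,y,z=P[...,0],P[...,1],P[...,2]
    print("==",n)
    reg=(x>.3)&(x<.75)&(y>-.3)&(y<.4)
    def rect(m,t):
        p=P[m]; 
        if len(p)<5: return print(t,len(p))
        r=cv2.minAreaRect(p[:,:2].astype(np.float32));b=cv2.boxPoints(r)
        print(t,len(p),"c",np.round(r[0],4),"sz",np.round(r[1],4),"ang",round(r[2],2),"z",np.round(np.nanmedian(p[:,2]),4))
    rect(reg&(abs(z-.14)<.006)&(x>.48),"blower top")
    red=(im[...,0]>130)&(im[...,1]<60)&(im[...,2]<60)&reg&(z>.125)&(z<.17)
    k,l=cv2.connectedComponents(red.astype(np.uint8))
    for i in range(1,k):
        if (l==i).sum()>8: print(" rocker",(l==i).sum(),np.round(np.nanmedian(P[l==i],0),4), np.round(P[l==i][:,2].max(),4))
    dark=(im.max(-1)<70)&reg&(z>.085)&(z<.135)&(x<.6)
    rect(dark,"grip?"); print(np.round(np.nanmedian(P[dark],0),4))
    rect(reg&(abs(z-.072)<.005)&(y>.08)&(x<.55),"bin rim")
    rect(reg&(abs(z-.078)<.004)&(y<.15)&(y>-.25)&(x<.53),"guides")
    rect(reg&(abs(z-.115)<.004)&(x<.52),"walltop")
f=np.load("top.npz");im=f["im"]
c=im[180:250,180:310][...,::-1];cv2.imwrite("pics/c1.png",cv2.resize(c,(780,420),interpolation=cv2.INTER_CUBIC))
E
```

```text
== top
blower top 1686 c [0.5961 0.1325] sz [0.5485 0.1251] ang 84.11 z 0.1412
grip? 26 c [ 0.4735 -0.1779] sz [0.0662 0.0145] ang 4.4 z 0.1238
[ 0.4701 -0.1824  0.1238]
bin rim 321 c [0.4513 0.1446] sz [0.1547 0.1322] ang 3.7 z 0.0717
guides 272 c [ 0.4697 -0.0115] sz [0.151  0.2992] ang 6.94 z 0.078
walltop 220 c [ 0.466  -0.0995] sz [0.1069 0.1693] ang 1.15 z 0.1137
== side
blower top 1623 c [0.5943 0.1257] sz [0.5368 0.1251] ang 84.55 z 0.1415
 rocker 32 [0.5587 0.0868 0.1449] 0.1502
 rocker 31 [0.5641 0.0237 0.1447] 0.1502
 rocker 28 [ 0.5695 -0.039   0.1447] 0.1489
 rocker 31 [ 0.5703 -0.0999  0.1439] 0.1501
grip? 285 c [ 0.4871 -0.0363] sz [0.1177 0.2942] ang 4.37 z 0.1225
[ 0.4983 -0.1205  0.1225]
bin rim 375 c [0.4544 0.1443] sz [0.1569 0.1344] ang 2.5 z 0.0718
guides 239 c [ 0.4589 -0.0101] sz [0.146  0.3143] ang 2.0 z 0.0778
walltop 355 c [ 0.4695 -0.1016] sz [0.1085 0.1659] ang 3.73 z 0.113
```

View pics/c1.png

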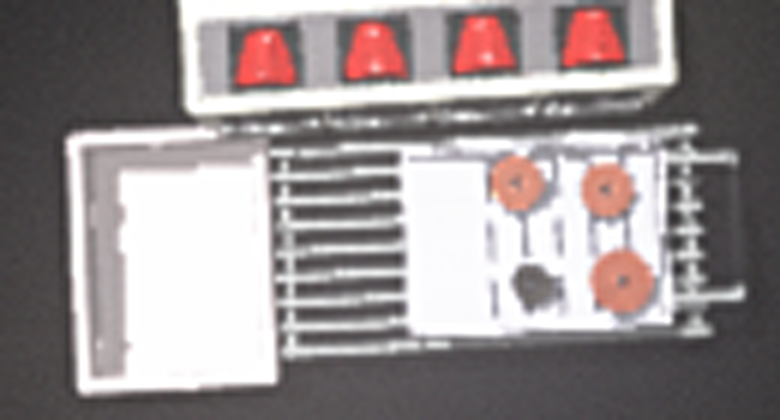

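Crop shows rockers at crop px (265,55)…(593,38), stoppers at (517,183), (607,190), (533,285), (622,282), and the grip near (738,225). The rack and blower are yawed about 3.7°. I'll move above the scene for a wrist view with the gripper shut.

send_rows(targets=[{"translation": [-4,-3,-1],"spin": -5,"jaw": 0},{"translation": [-8,-6,-2],"spin": -10,"jaw": 0},{"translation": [-12,-9,-3],"spin": -15,"jaw": 0},{"translation": [-16,-12,-4],"spin": -18.9,"jaw": 0},{"translation": [-20,-15,-5],"spin": -18.9,"jaw": 0}], force=20)

```text
time: 0.6
tool_pos: [0.2891, 0.3114, 0.2948]
tool_rot: [-3.141, -0.0, -3.075]
contact_force: [1.2, -0.1, 0.0]
opening: 0.0565
grip_force: 0.0
```

```bash
cat >> h.py <<'E'
def delta(p,yaw=None,pose=None):
    s=monitor.observe(); M=R.from_euler('xyz',s["tool_rot"]).as_matrix()
    d=M.T@(np.array(p)-s["tool_pos"])*100
    sp=None if yaw is None else -(np.degrees(np.arctan2(np.sin(yaw-s["tool_rot"][2]),np.cos(yaw-s["tool_rot"][2]))))
    print("t",round(s["time"],2),"pos",s["tool_pos"].round(4),"rot",s["tool_rot"].round(4),"F",s["contact_force"].round(1),"op",round(s["opening"],4),"\n delta cm",d.round(2),"spin",sp)
E
python3 -c "
from h import *
delta([.48,.03,.36],np.pi+np.radians(3.7))"
```

```text
t 0.6 pos [0.2891 0.3114 0.2948] rot [-3.1415e+00 -2.0000e-04 -3.0750e+00] F [ 1.2 -0.1  0. ] op 0.0565 
 delta cm [-17.18 -29.35  -6.52] spin 0.11624630304652973
```

send_rows(targets=[{"translation": [-2.5,-4.2,-1],"spin": 0,"jaw": 0},{"translation": [-5,-8.4,-2],"spin": 0,"jaw": 0},{"translation": [-7.5,-12.6,-3],"spin": 0,"jaw": 0},{"translation": [-10,-16.8,-4],"spin": 0,"jaw": 0},{"translation": [-12.5,-21,-5],"spin": 0,"jaw": 0}])

```text
time: 1.1
tool_pos: [0.4272, 0.1097, 0.3449]
tool_rot: [3.141, -0.0, -3.078]
contact_force: [1.1, 1.1, 0.4]
opening: 0.0166
grip_force: 0.0
```

send_rows(targets=[{"translation": [-2.3,-4,-0.7],"spin": 0,"jaw": 0},{"translation": [-4,-7.5,-1.4],"spin": 0,"jaw": 0},{"translation": [-4,-7.5,-1.4],"spin": 0,"jaw": 0},{"translation": [-4,-7.5,-1.4],"spin": 0,"jaw": 0},{"translation": [-4,-7.5,-1.4],"spin": 0,"jaw": 0}])

```text
time: 1.6
tool_pos: [0.4707, 0.0402, 0.3582]
tool_rot: [3.141, -0.001, -3.077]
contact_force: [-0.0, 0.6, 0.0]
opening: 0.0006
grip_force: 0.0
```

```bash
python3 - <<'E'
from h import *
im,P=cloud("wrist");np.savez("w1",im=im,P=P);cv2.imwrite("pics/w1.png",cv2.resize(im[...,::-1],(800,600)))
s=[monitor.observe()["tool_pos"] for _ in range(5)];print(np.round(s,4))
print(get_calibration("wrist")["hand_eye"].round(3))
delta([.48,.03,.36],np.pi+np.radians(3.7))
E
```

```text
[[0.4707 0.0404 0.3583]
 [0.4707 0.0404 0.3583]
 [0.4707 0.0404 0.3583]
 [0.4707 0.0404 0.3583]
 [0.4707 0.0404 0.3583]]
[[-0.     0.956  0.292  0.08 ]
 [ 1.     0.    -0.     0.001]
 [-0.     0.292 -0.956 -0.138]
 [ 0.     0.     0.     1.   ]]
t 1.65 pos [0.4707 0.0404 0.3583] rot [ 3.1411e+00 -6.0000e-04 -3.0760e+00] F [-0.2 -0.   0.7] op 0.0004 
 delta cm [-0.86 -1.1  -0.17] spin 0.05617161468281137
```

View pics/w1.png

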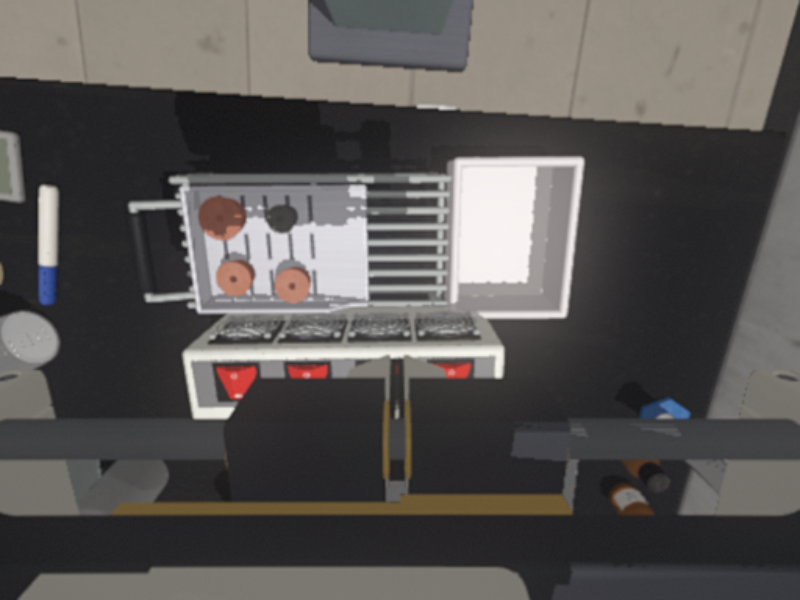

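Wrist view: grip at (143,250), tray (185–368,180–312), bin (455–580,160–315), and the blower's front top edge along row 350 with rockers at (237,378), (307,372), (455,370). I'll fit poses from all the clouds.

```bash
python3 - <<'E'
from h import *
for n in ("top","side","w1"):
    f=np.load(n+".npz");im=f["im"].astype(int);P=f["P"];x,y,z=P[...,0],P[...,1],P[...,2]
    print("==",n)
    def rect(m,t):
        m=cv2.morphologyEx(m.astype(np.uint8),cv2.MORPH_OPEN,np.ones((2,2))) if 'nt' not in t else m.astype(np.uint8)
        k,l,st,_=cv2.connectedComponentsWithStats(m,connectivity=8)
        if k<2: return print(t,'none')
        i=1+np.argmax(st[1:,4]);p=P[l==i] if 'all' not in t else P[m>0]
        r=cv2.minAreaRect(p[:,:2].astype(np.float32))
        print(t,len(p),"c",np.round(r[0],4),"sz",np.round(r[1],4),"ang",round(r[2],2),"z",np.round(np.nanmedian(p[:,2]),4))
    rect((abs(z-.1415)<.005)&(x>.5)&(x<.64)&(y>-.2)&(y<.2),"blower top")
    rect((abs(z-.071)<.006)&(x>.36)&(x<.55)&(y>.07)&(y<.24)&(im.min(-1)>120),"bin rim all")
    dark=(im.max(-1)<90)&(z>.112)&(z<.132)&(x<.53)&(x>.42)&(y<-.15)&(y>-.22)
    rect(dark,"grip nt")
    rect((abs(z-.113)<.005)&(x>.38)&(x<.53)&(y<.1)&(y>-.165),"walltop nt all")
    # front edge of blower: per y bin, min x
    m=(abs(z-.1415)<.004)&(x>.5)&(x<.64)&(y>-.2)&(y<.2);p=P[m]
    yy=np.arange(-.1,.11,.01);e=[p[abs(p[:,1]-t)<.006][:,0].min() if (abs(p[:,1]-t)<.006).any() else np.nan for t in yy]
    e=np.array(e);g=~np.isnan(e);c=np.polyfit(yy[g],e[g],1);print("front edge x=%.4f + %.4f y, resid %.4f"%(c[1],c[0],np.std(e[g]-np.polyval(c,yy[g]))), "y ends",p[:,1].min().round(4),p[:,1].max().round(4))
    red=(im[...,0]>110)&(im[...,1]<60)&(im[...,2]<60)&(z>.13)&(z<.16)&(y>-.2)&(y<.2)&(x>.5)&(x<.65)
    k,l=cv2.connectedComponents(red.astype(np.uint8))
    for i in range(1,k):
        if (l==i).sum()>15: q=P[l==i];print(" rocker",len(q),np.round(q.mean(0),4),"x",q[:,0].min().round(4),q[:,0].max().round(4),"y",q[:,1].min().round(4),q[:,1].max().round(4),"zmax",q[:,2].max().round(4))
E
```

```text
== top
blower top 1554 c [ 0.5831 -0.01  ] sz [0.0716 0.2976] ang 6.3 z 0.1413
bin rim all 274 c [0.4472 0.1377] sz [0.1554 0.1377] ang 3.62 z 0.0688
grip nt 79 c [ 0.4735 -0.1779] sz [0.0662 0.0145] ang 4.4 z 0.1247
walltop nt all 307 c [ 0.4684 -0.033 ] sz [0.2636 0.1154] ang 88.43 z 0.1126
front edge x=0.5432 + -0.0845 y, resid 0.0010 y ends -0.139 0.142
== side
blower top 1530 c [0.5792 0.0183] sz [0.2207 0.2321] ang 37.52 z 0.1415
bin rim all 405 c [0.4557 0.1354] sz [0.1552 0.1468] ang 6.25 z 0.0695
grip nt 140 c [ 0.4752 -0.1768] sz [0.067  0.0155] ang 4.17 z 0.1238
walltop nt all 617 c [ 0.4691 -0.0334] sz [0.2635 0.1181] ang 89.09 z 0.1113
front edge x=0.5429 + -0.0802 y, resid 0.0014 y ends -0.1399 0.1408
 rocker 38 [0.5608 0.0875 0.145 ] x 0.5505 0.5808 y 0.0744 0.1055 zmax 0.1502
 rocker 37 [0.5659 0.0243 0.1443] x 0.5552 0.586 y 0.0128 0.0427 zmax 0.1502
 rocker 31 [ 0.5706 -0.0377  0.1447] x 0.5577 0.5903 y -0.0511 -0.0237 zmax 0.1489
 rocker 33 [ 0.574  -0.0988  0.1446] x 0.5643 0.5947 y -0.1093 -0.0802 zmax 0.1501
== w1
blower top 3722 c [0.5265 0.024 ] sz [0.3177 0.1913] ang 88.41 z 0.1392
bin rim all 2290 c [0.4657 0.1545] sz [0.1757 0.1691] ang 4.39 z 0.0696
grip nt 634 c [ 0.474  -0.1761] sz [0.0695 0.0148] ang 3.83 z 0.1221
walltop nt all 2369 c [ 0.4685 -0.0323] sz [0.2666 0.1195] ang 88.67 z 0.1095
front edge x=0.5425 + -0.0811 y, resid 0.0005 y ends -0.1373 0.1378
 rocker 78 [ 0.5617 -0.0342  0.1416] x 0.5574 0.5718 y -0.0479 -0.0154 zmax 0.1461
 rocker 21 [0.5496 0.092  0.1427] x 0.5486 0.5505 y 0.0845 0.1005 zmax 0.1456
 rocker 101 [ 0.5727 -0.0961  0.1414] x 0.5623 0.5955 y -0.1105 -0.0749 zmax 0.1471
```

```bash
python3 - <<'E'
from h import *
delta([.5422,.1376,.185],np.pi+np.radians(4.5))
for n in ("top","w1","side"):
    P=np.load(n+".npz")["P"];p=P.reshape(-1,3);p=p[(p[:,2]>.107)&(p[:,2]<.117)]
    # tray side wall tops, far (x high) and near edges per y-bin
    yy=np.arange(-.14,-.04,.008);lo=[];hi=[]
    for t in yy:
        q=p[(abs(p[:,1]-t)<.006)&(p[:,0]>.38)&(p[:,0]<.535)][:,0];lo.append(np.nanmin(q));hi.append(np.nanmax(q))
    for nm,e in(("lo",lo),("hi",hi)):
        c=np.polyfit(yy,e,1);print(n,nm,"x=%.4f%+.4f y"%(c[1],c[0]),np.std(np.array(e)-np.polyval(c,yy)).round(4))
    # back wall y & bin near rim y
    q=P.reshape(-1,3);b=q[(abs(q[:,2]-.113)<.005)&(abs(q[:,0]-.47)<.03)&(q[:,1]>-.19)&(q[:,1]<-.1)];print("  backwall y",np.percentile(b[:,1],[5,50,95]).round(4),len(b))
    b=q[(abs(q[:,2]-.071)<.004)&(abs(q[:,0]-.455)<.04)&(q[:,1]>.05)&(q[:,1]<.13)];print("  rim y",np.percentile(b[:,1],[5,50,95]).round(4),len(b))
E
```

```text
t 1.65 pos [0.4707 0.0404 0.3583] rot [ 3.1411e+00 -6.0000e-04 -3.0760e+00] F [-0.2 -0.   0.7] op 0.0004 
 delta cm [-7.78  9.22 17.33] spin -0.7438283853171388
top lo x=0.4216+0.0301 y 0.0073
top hi x=0.5199-0.0132 y 0.0029
  backwall y [-0.1362 -0.1152 -0.1013] 78
  rim y [0.0528 0.0805 0.0984] 121
w1 lo x=0.4062-0.0834 y 0.0003
w1 hi x=0.5176-0.0463 y 0.0023
  backwall y [-0.1711 -0.1223 -0.1023] 616
  rim y [0.0533 0.0822 0.0988] 718
side lo x=0.4088-0.0701 y 0.0003
side hi x=0.5206-0.0408 y 0.0011
  backwall y [-0.18   -0.1242 -0.1024] 161
  rim y [0.0532 0.0827 0.0981] 161
```

send_rows(targets=[{"translation": [-1.6,1.9,3.5],"spin": -0.7,"jaw": 0},{"translation": [-3.2,3.8,7],"spin": -0.7,"jaw": 0},{"translation": [-4.8,5.7,10.5],"spin": -0.7,"jaw": 0},{"translation": [-6.4,7.6,14],"spin": -0.7,"jaw": 0},{"translation": [-7.8,9.2,17.3],"spin": -0.7,"jaw": 0}])

```text
time: 2.15
tool_pos: [0.5428, 0.1386, 0.1842]
tool_rot: [3.141, -0.0, -3.063]
contact_force: [-0.2, -0.5, -0.2]
opening: 0.0002
grip_force: 0.0
```

send_rows(targets=[{"translation": [0,0,0],"spin": 0,"jaw": 0},{"translation": [0,0,0],"spin": 0,"jaw": 0},{"translation": [0,0,0],"spin": 0,"jaw": 0},{"translation": [0,0,0],"spin": 0,"jaw": 0},{"translation": [0,0,0],"spin": 0,"jaw": 0}])

```text
time: 2.65
tool_pos: [0.5436, 0.1357, 0.1872]
tool_rot: [3.141, 0.003, -3.066]
contact_force: [0.9, -0.6, 0.3]
opening: 0.0003
grip_force: 0.0
```

```bash
python3 - <<'E'
from h import *
delta([.5422,.1376,.1627],np.pi+np.radians(4.5))
E
```

```text
t 2.65 pos [0.5436 0.1357 0.1872] rot [ 3.1415e+00  2.6000e-03 -3.0659e+00] F [ 0.9 -0.6  0.3] op 0.0003 
 delta cm [0.13 0.2  2.45] spin -0.164989117644019
```

```bash
python3 - <<'E'
from h import *
for i in range(12):
    read_camera("side");s=monitor.observe();print(round(s["time"],2),s["tool_pos"].round(4),s["qpos"].round(4),s["qvel"].round(3),s["contact_force"].round(1))
E
```

```text
2.7 [0.5436 0.1357 0.1868] [ 0.1078  0.4565  1.5158  0.      1.1671 -1.5386] [ 0.001  0.011  0.003  0.001 -0.003  0.001] [ 0.1 -0.4  0.4]
2.75 [0.5435 0.1358 0.1866] [ 1.0790e-01  4.5700e-01  1.5159e+00  1.0000e-04  1.1671e+00 -1.5386e+00] [ 0.001  0.009  0.002 -0.    -0.001  0.001] [ 0.4 -0.8  0.3]
2.8 [0.5435 0.1358 0.1863] [ 1.0800e-01  4.5740e-01  1.5160e+00  1.0000e-04  1.1670e+00 -1.5386e+00] [ 0.002  0.008  0.002  0.    -0.003  0.001] [ 0.4  0.1 -1.8]
2.85 [0.5434 0.1359 0.1861] [ 1.0810e-01  4.5770e-01  1.5160e+00  1.0000e-04  1.1670e+00 -1.5386e+00] [ 0.001  0.007 -0.001  0.001 -0.001  0.001] [-0.1 -0.7  0.8]
2.9 [0.5434 0.1359 0.1859] [ 1.0820e-01  4.5810e-01  1.5161e+00  1.0000e-04  1.1669e+00 -1.5386e+00] [ 0.002  0.005  0.002  0.001 -0.001  0.002] [-0.5  0.3 -0.8]
2.95 [0.5434 0.136  0.1857] [ 0.1083  0.4583  1.5161  0.      1.1669 -1.5386] [ 0.001  0.005 -0.001  0.001  0.     0.   ] [ 0.7 -0.8  1. ]
3.0 [0.5433 0.136  0.1856] [ 1.0840e-01  4.5850e-01  1.5161e+00  1.0000e-04  1.1669e+00 -1.5386e+00] [ 0.001  0.003 -0.    -0.001 -0.     0.002] [-1.   0.6 -0.3]
3.05 [0.5433 0.136  0.1856] [ 1.0850e-01  4.5860e-01  1.5161e+00  1.0000e-04  1.1669e+00 -1.5386e+00] [ 0.     0.004  0.    -0.001 -0.002 -0.001] [0.1 0.3 0. ]
3.1 [0.5433 0.1361 0.1855] [ 1.0850e-01  4.5870e-01  1.5161e+00  1.0000e-04  1.1669e+00 -1.5386e+00] [ 0.002  0.001 -0.    -0.002 -0.001  0.002] [ 0.6  0.1 -0.8]
3.15 [0.5433 0.1361 0.1855] [ 1.0850e-01  4.5870e-01  1.5161e+00  1.0000e-04  1.1669e+00 -1.5385e+00] [-0.    -0.001 -0.001  0.002  0.003 -0.001] [ 0.3 -0.1  0.1]
3.2 [0.5433 0.1361 0.1855] [ 1.0860e-01  4.5880e-01  1.5161e+00  1.0000e-04  1.1668e+00 -1.5386e+00] [0.    0.002 0.001 0.    0.002 0.001] [ 0.1 -0.4  0.2]
3.25 [0.5433 0.1361 0.1855] [ 1.0860e-01  4.5880e-01  1.5161e+00  1.0000e-04  1.1669e+00 -1.5385e+00] [ 0.     0.    -0.     0.     0.001  0.001] [-0.6  0.5  0.4]
```

send_rows(targets=[{"translation": [0.1,0.15,0.5],"spin": 0,"jaw": 0},{"translation": [0.1,0.15,1],"spin": 0,"jaw": 0},{"translation": [0.1,0.15,1.3],"spin": 0,"jaw": 0},{"translation": [0.1,0.15,1.6],"spin": 0,"jaw": 0},{"translation": [0.1,0.15,1.8],"spin": 0,"jaw": 0}])

```text
time: 3.75
tool_pos: [0.5421, 0.1375, 0.1671]
tool_rot: [3.142, -0.0, -3.065]
contact_force: [0.5, -0.5, 1.2]
opening: 0.0005
grip_force: 0.0
```

send_rows(targets=[{"translation": [0,0,0.2],"spin": 0,"jaw": 0},{"translation": [0,0,0.3],"spin": 0,"jaw": 0},{"translation": [0,0,0.4],"spin": 0,"jaw": 0},{"translation": [0,0,0.45],"spin": 0,"jaw": 0},{"translation": [0,0,0.45],"spin": 0,"jaw": 0}])

```text
time: 4.25
tool_pos: [0.5423, 0.1375, 0.1631]
tool_rot: [3.142, 0.0, -3.065]
contact_force: [-0.0, -0.2, -0.8]
opening: 0.0006
grip_force: 0.0
```

send_rows(targets=[{"translation": [0,0,0],"spin": 0,"jaw": 0},{"translation": [0,0,0],"spin": 0,"jaw": 0},{"translation": [0,0,0],"spin": 0,"jaw": 0},{"translation": [0,0,0],"spin": 0,"jaw": 0},{"translation": [0,0,0],"spin": 0,"jaw": 0}])

```text
time: 4.75
tool_pos: [0.5422, 0.1375, 0.1631]
tool_rot: [3.142, 0.0, -3.065]
contact_force: [0.7, -0.1, -0.4]
opening: 0.0002
grip_force: 0.0
```

```bash
python3 - <<'E'
from h import *
delta([.5422,.1376,.1627],np.pi+np.radians(4.5))
delta([.573-.02+.115*.0785,-.115,.1627],np.pi+np.radians(4.5))
E
```

```text
t 4.75 pos [0.5422 0.1375 0.1631] rot [ 3.1415  0.     -3.0653] F [ 0.7 -0.1 -0.4] op 0.0002 
 delta cm [0.   0.01 0.04] spin -0.12862508672518852
t 4.75 pos [0.5422 0.1375 0.1631] rot [ 3.1415  0.     -3.0653] F [ 0.7 -0.1 -0.4] op 0.0002 
 delta cm [ -0.05 -25.33   0.03] spin -0.12862508672518852
```

send_rows(targets=[{"translation": [0,-0.6,0.04],"spin": 0,"jaw": 0},{"translation": [0,-1.6,0.04],"spin": 0,"jaw": 0},{"translation": [0,-2.7,0.04],"spin": 0,"jaw": 0},{"translation": [0,-3.8,0.04],"spin": 0,"jaw": 0},{"translation": [0,-4.9,0.04],"spin": 0,"jaw": 0}])

```text
time: 5.25
tool_pos: [0.5461, 0.0877, 0.1629]
tool_rot: [3.141, 0.001, -3.066]
contact_force: [0.1, 2.2, 1.8]
opening: 0.0007
grip_force: 0.7
```

```bash
python3 - <<'E'
from h import *
delta([.573-.02+.115*.0785,-.115,.1627],np.pi+np.radians(4.5))
E
```

```text
t 5.25 pos [0.5461 0.0877 0.1629] rot [ 3.1412e+00  5.0000e-04 -3.0657e+00] F [0.1 2.2 1.8] op 0.0007 
 delta cm [-5.000e-02 -2.033e+01  2.000e-02] spin -0.149190689016161
```

send_rows(targets=[{"translation": [0,-1.1,0],"spin": 0,"jaw": 0},{"translation": [0,-2.2,0],"spin": 0,"jaw": 0},{"translation": [0,-3.3,0],"spin": 0,"jaw": 0},{"translation": [0,-4.4,0],"spin": 0,"jaw": 0},{"translation": [0,-5.5,0],"spin": 0,"jaw": 0}])

```text
time: 5.75
tool_pos: [0.5501, 0.0335, 0.1628]
tool_rot: [3.14, -0.0, -3.065]
contact_force: [0.4, 2.1, 1.8]
opening: 0.0006
grip_force: 1.1
```

send_rows(targets=[{"translation": [0,-1.1,0],"spin": 0,"jaw": 0},{"translation": [0,-2.2,0],"spin": 0,"jaw": 0},{"translation": [0,-3.3,0],"spin": 0,"jaw": 0},{"translation": [0,-4.4,0],"spin": 0,"jaw": 0},{"translation": [0,-5.5,0],"spin": 0,"jaw": 0}])

```text
time: 6.25
tool_pos: [0.5543, -0.0216, 0.1626]
tool_rot: [3.141, -0.0, -3.066]
contact_force: [-1.7, 4.1, 2.1]
opening: 0.0004
grip_force: 2.2
```

send_rows(targets=[{"translation": [0,-1.1,0],"spin": 0,"jaw": 0},{"translation": [0,-2.2,0],"spin": 0,"jaw": 0},{"translation": [0,-3.3,0],"spin": 0,"jaw": 0},{"translation": [0,-4.4,0],"spin": 0,"jaw": 0},{"translation": [0,-5.5,0],"spin": 0,"jaw": 0}])

```text
time: 6.75
tool_pos: [0.5586, -0.077, 0.1625]
tool_rot: [-3.141, -0.0, -3.065]
contact_force: [0.2, 0.6, 0.5]
opening: 0.0002
grip_force: 0.1
```

send_rows(targets=[{"translation": [0,-1.1,0],"spin": 0,"jaw": 0},{"translation": [0,-2.2,0],"spin": 0,"jaw": 0},{"translation": [0,-3.3,0],"spin": 0,"jaw": 0},{"translation": [0,-4.4,0],"spin": 0,"jaw": 0},{"translation": [0,-4.4,0],"spin": 0,"jaw": 0}])

```text
time: 7.25
tool_pos: [0.562, -0.1215, 0.1625]
tool_rot: [-3.141, 0.0, -3.067]
contact_force: [-0.2, -0.2, -0.9]
opening: -0.0001
grip_force: 0.0
```

```bash
python3 - <<'E'
from h import *
s=monitor.observe();print(s["tool_pos"])
im,P=cloud("side");np.savez("s2",im=im,P=P);cv2.imwrite("pics/s2.png",cv2.resize(im[150:270,170:320][...,::-1],(750,600),interpolation=cv2.INTER_CUBIC))
E
```

```text
[ 0.56204286 -0.1215114   0.16250189]
```

View pics/s2.png

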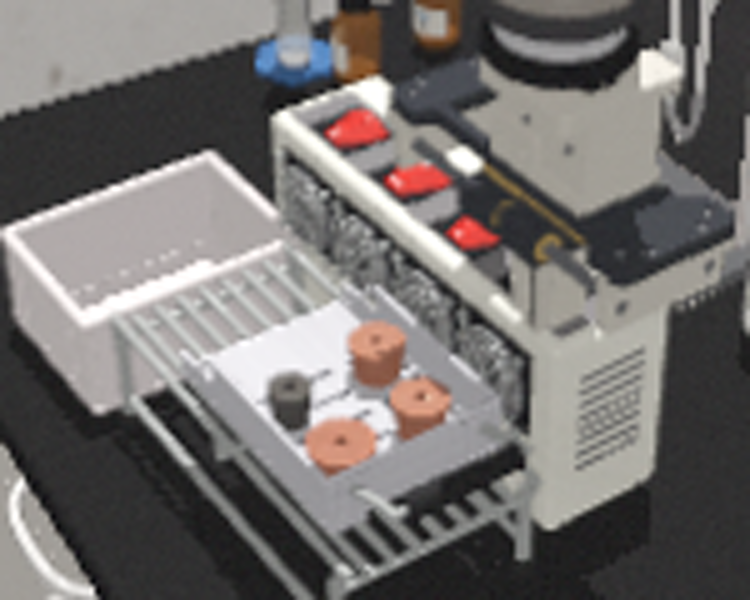

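The crop shows the tray, stoppers undisturbed, rockers 2–4 visibly tilted, and the finger past rocker 1. Next I lift and verify.

send_rows(targets=[{"translation": [0,0,-1],"spin": 0,"jaw": 0},{"translation": [0.5,0,-3],"spin": 0,"jaw": 0.1},{"translation": [3,-1,-6],"spin": 0,"jaw": 0.28},{"translation": [6,-3,-9],"spin": 0,"jaw": 0.28},{"translation": [8.5,-5.5,-12],"spin": 0,"jaw": 0.28}])

```text
time: 7.8
tool_pos: [0.4802, -0.1803, 0.2845]
tool_rot: [3.142, 0.0, -3.063]
contact_force: [0.6, -0.2, 0.2]
opening: 0.0245
grip_force: 0.0
```

send_rows(targets=[{"translation": [0,0,0],"spin": 0,"jaw": 0.28},{"translation": [0,0,0],"spin": 0,"jaw": 0.28},{"translation": [0,0,0],"spin": 0,"jaw": 0.28},{"translation": [0,0,0],"spin": 0,"jaw": 0.28},{"translation": [0,0,0],"spin": 0,"jaw": 0.28}])

```text
time: 8.3
tool_pos: [0.4815, -0.1802, 0.2817]
tool_rot: [3.14, -0.002, -3.064]
contact_force: [-0.0, -0.8, 0.1]
opening: 0.0256
grip_force: 0.0
```

```bash
python3 - <<'E'
from h import *
im,P=cloud("side");np.savez("s3",im=im,P=P)
im2,P2=cloud("wrist");np.savez("w3",im=im2,P=P2)
a=cv2.resize(im[150:270,210:330][...,::-1],(400,400),interpolation=cv2.INTER_CUBIC);b=cv2.resize(im2[...,::-1],(400,300));b=np.vstack([b,np.zeros((100,400,3),np.uint8)])
cv2.imwrite("pics/s3.png",np.hstack([a,b]))
th=np.radians(4.5);c=np.array([.573,0])
def tob(p):
    d=p[:,:2]-c;return np.c_[d@[np.cos(th),np.sin(th)],d@[-np.sin(th),np.cos(th)],p[:,2]]
for n in("side","s3"):
    f=np.load(n+".npz");q=tob(f["P"].reshape(-1,3))
    for s in(-.093,-.031,.031,.093):
        m=(abs(q[:,1]-s)<.01);nr=q[m&(q[:,0]>-.016)&(q[:,0]<-.009)];fr=q[m&(q[:,0]<.016)&(q[:,0]>.009)]
        print(n,s,"near z",np.nanmedian(nr[:,2]).round(4),"far z",np.nanmedian(fr[:,2]).round(4))
delta([.474,-.177,.16])
E
```

```text
side -0.093 near z 0.1465 far z 0.1433
side -0.031 near z 0.1463 far z 0.1434
side 0.031 near z 0.1462 far z 0.1435
side 0.093 near z 0.1462 far z 0.1427
s3 -0.093 near z 0.1438 far z 0.1476
s3 -0.031 near z 0.1418 far z nan
s3 0.031 near z 0.1436 far z nan
s3 0.093 near z 0.1447 far z 0.1473
t 8.4 pos [ 0.4815 -0.1805  0.2819] rot [ 3.1407e+00 -1.1000e-03 -3.0644e+00] F [ 0.6 -0.3  0.1] op 0.0257 
 delta cm [ 0.71  0.4  12.19] spin None
  return np.nanmean(a, axis, out=out, keepdims=keepdims)
```

View pics/s3.png

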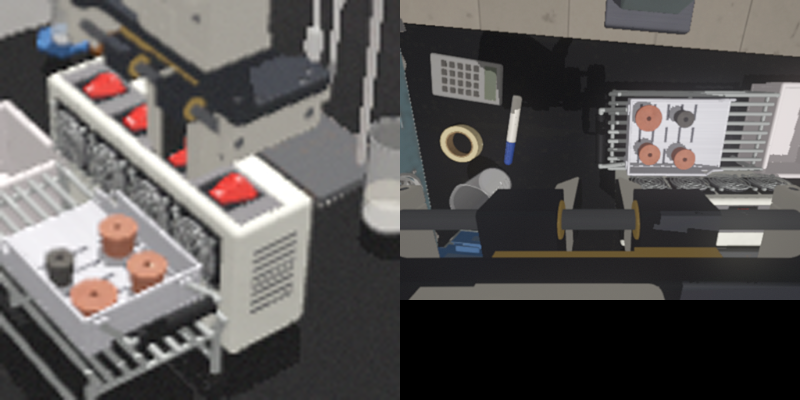

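All rockers now have the far end up (rocker 1 at (232,187), others at (105,83) and (137,118)), so they are off. Now the rack frame, grip and bin rim.

```bash
python3 - <<'E'
from h import *
for n in("w3","w1","top","side"):
    f=np.load(n+".npz");P=f["P"].reshape(-1,3);im=f["im"].reshape(-1,3).astype(int)
    print("==",n)
    x,y,z=P.T
    dark=(im.max(-1)<90)&(z>.112)&(z<.132)&(x<.515)&(x>.43)&(y<-.15)&(y>-.21)
    if dark.sum()>10:
        r=cv2.minAreaRect(P[dark][:,:2].astype(np.float32));print("grip",np.round(r[0],4),np.round(r[1],4),round(r[2],2),P[dark][:,2].max().round(4))
    for th in (4.0,4.5):
        t=np.radians(th);d=P[:,:2]-[.474,-.177];X=d@[np.cos(t),np.sin(t)];Y=d@[-np.sin(t),np.cos(t)]
        # bin near rim: bright pts, z .066-.075 between Y .24 and .30
        m=(z>.0655)&(z<.0745)&(abs(X)<.065)&(Y>.245)&(Y<.33)&(im.min(-1)>110)
        h,e=np.histogram(Y[m],np.arange(.245,.33,.003));print(th,"rimY",[(round(a,3),int(b)) for a,b in zip(e,h) if b>3])
        # slope of the near rim top
        m=(abs(X)<.07)&(z>.068)&(z<.0745)&(Y>.26)&(Y<.30)&(im.min(-1)>110)
        if m.sum()>15: c=np.polyfit(X[m],Y[m],1);print("   rim line Y=%.4f%+.4f X"%(c[1],c[0]),m.sum())
        for nm,lo,hi in(("farrim",.355,.42),):
            m=(abs(X)<.06)&(z>.067)&(z<.077)&(Y>lo)&(Y<hi)
            if m.sum()>5: print("   ",nm,Y[m].min().round(4),np.median(Y[m]).round(4),Y[m].max().round(4))
        m=(z>.067)&(z<.077)&(Y>.3)&(Y<.38)
        if m.sum()>5: print("    bin X",X[m&(abs(X)<.095)].min().round(4),X[m&(abs(X)<.095)].max().round(4))
E
```

```text
== w3
grip [ 0.4699 -0.1775] [0.0774 0.0172] 0.81 0.1256
4.0 rimY [(np.float64(0.245), 76), (np.float64(0.248), 81), (np.float64(0.251), 83), (np.float64(0.254), 80), (np.float64(0.257), 91), (np.float64(0.26), 76), (np.float64(0.263), 69), (np.float64(0.266), 22), (np.float64(0.269), 414), (np.float64(0.272), 277), (np.float64(0.275), 65)]
   rim line Y=0.2716+0.0143 X 780
    bin X 0.0688 0.0789
4.5 rimY [(np.float64(0.245), 83), (np.float64(0.248), 81), (np.float64(0.251), 83), (np.float64(0.254), 77), (np.float64(0.257), 87), (np.float64(0.26), 76), (np.float64(0.263), 72), (np.float64(0.266), 26), (np.float64(0.269), 415), (np.float64(0.272), 277), (np.float64(0.275), 71)]
   rim line Y=0.2718-0.0331 X 794
    bin X 0.0716 0.0815
== w1
grip [ 0.474  -0.1761] [0.0695 0.0148] 3.83 0.1252
4.0 rimY [(np.float64(0.245), 63), (np.float64(0.248), 61), (np.float64(0.251), 62), (np.float64(0.254), 60), (np.float64(0.257), 60), (np.float64(0.26), 60), (np.float64(0.263), 56), (np.float64(0.266), 15), (np.float64(0.269), 159), (np.float64(0.272), 179), (np.float64(0.275), 123)]
   rim line
[... 1300 characters left out ...]
oat64(0.248), 11), (np.float64(0.251), 13), (np.float64(0.254), 11), (np.float64(0.257), 19), (np.float64(0.26), 13), (np.float64(0.263), 9), (np.float64(0.266), 6), (np.float64(0.269), 39), (np.float64(0.272), 45), (np.float64(0.275), 13)]
   rim line Y=0.2717-0.0404 X 115
    farrim 0.377 0.382 0.3888
    bin X -0.0743 0.0809
4.5 rimY [(np.float64(0.245), 7), (np.float64(0.248), 11), (np.float64(0.251), 13), (np.float64(0.254), 10), (np.float64(0.257), 18), (np.float64(0.26), 15), (np.float64(0.263), 9), (np.float64(0.266), 6), (np.float64(0.269), 40), (np.float64(0.272), 43), (np.float64(0.275), 13)]
   rim line Y=0.2717-0.0575 X 121
    farrim 0.3773 0.3816 0.3886
    bin X -0.071 0.0836
```

send_rows(targets=[{"translation": [0.7,0.4,3],"spin": 0.3,"jaw": 0.28},{"translation": [0.7,0.4,6],"spin": 0.3,"jaw": 0.28},{"translation": [0.7,0.4,9],"spin": 0.3,"jaw": 0.28},{"translation": [0.7,0.4,10],"spin": 0.3,"jaw": 0.28},{"translation": [0.7,0.4,10],"spin": 0.3,"jaw": 0.28}])

```text
time: 8.9
tool_pos: [0.4736, -0.1772, 0.1815]
tool_rot: [3.14, -0.003, -3.07]
contact_force: [0.6, -0.4, -0.6]
opening: 0.0258
grip_force: 0.0
```

send_rows(targets=[{"translation": [0,0,0],"spin": 0,"jaw": 0.28},{"translation": [0,0,0],"spin": 0,"jaw": 0.28},{"translation": [0,0,0],"spin": 0,"jaw": 0.28},{"translation": [0,0,0],"spin": 0,"jaw": 0.28},{"translation": [0,0,0],"spin": 0,"jaw": 0.28}])

```text
time: 9.4
tool_pos: [0.4742, -0.1777, 0.1831]
tool_rot: [-3.141, 0.001, -3.071]
contact_force: [0.2, -0.5, -0.3]
opening: 0.026
grip_force: 0.0
```

```bash
python3 - <<'E'
from h import *
im,P=cloud("side");cv2.imwrite("pics/s4.png",cv2.resize(im[190:290,200:320][...,::-1],(720,600),interpolation=cv2.INTER_CUBIC))
delta([.474,-.177,.118],np.pi+np.radians(4.1))
E
```

```text
t 9.45 pos [ 0.4741 -0.1776  0.1829] rot [-3.1414e+00  5.0000e-04 -3.0705e+00] F [-0.  -0.6 -0.4] op 0.0255 
 delta cm [0.01 0.06 6.49] spin -0.027168768217063457
```

View pics/s4.png

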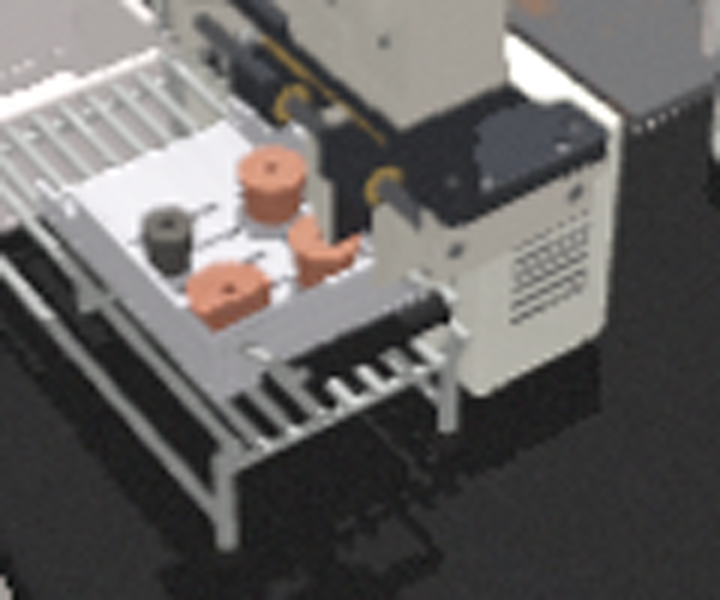

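The fingers are straddling above the black tube at (390,330), clear of the tray. I descend and grip.

send_rows(targets=[{"translation": [0,0.05,2],"spin": 0,"jaw": 0.28},{"translation": [0,0.05,4],"spin": 0,"jaw": 0.28},{"translation": [0,0.05,5.5],"spin": 0,"jaw": 0.28},{"translation": [0,0.05,6.3],"spin": 0,"jaw": 0.28},{"translation": [0,0.05,6.5],"spin": 0,"jaw": 0.28}])

```text
time: 9.95
tool_pos: [0.4737, -0.1769, 0.117]
tool_rot: [3.141, -0.001, -3.071]
contact_force: [0.6, 0.1, 0.3]
opening: 0.0257
grip_force: 0.0
```

send_rows(targets=[{"translation": [0,0,0],"spin": 0,"jaw": 0.28},{"translation": [0,0,0],"spin": 0,"jaw": 0.28},{"translation": [0,0,0],"spin": 0,"jaw": 0},{"translation": [0,0,0],"spin": 0,"jaw": 0},{"translation": [0,0,0],"spin": 0,"jaw": 0}], force=30)

```text
time: 10.45
tool_pos: [0.4743, -0.1773, 0.1181]
tool_rot: [-3.141, 0.001, -3.071]
contact_force: [0.4, -0.8, 1.1]
opening: 0.0127
grip_force: 30.0
```

send_rows(targets=[{"translation": [0,0,0],"spin": 0,"jaw": 0},{"translation": [0,0,0],"spin": 0,"jaw": 0},{"translation": [0,0,0],"spin": 0,"jaw": 0},{"translation": [0,0,0],"spin": 0,"jaw": 0},{"translation": [0,0,0],"spin": 0,"jaw": 0}])

```text
time: 10.95
tool_pos: [0.4743, -0.1774, 0.1179]
tool_rot: [-3.141, 0.001, -3.071]
contact_force: [0.2, -1.4, 3.7]
opening: 0.0131
grip_force: 30.0
```

```bash
python3 - <<'E'
from h import *
u=np.array([-.0715,.9974]);s=monitor.observe()
delta(np.r_[np.array([.474,-.177])+.097*u,.118])
E
```

```text
t 10.95 pos [ 0.4743 -0.1774  0.1179] rot [-3.1410e+00  8.0000e-04 -3.0705e+00] F [ 0.2 -1.4  3.7] op 0.0131 
 delta cm [ 0.03  9.74 -0.01] spin None
```

send_rows(targets=[{"translation": [0,0.7,-0.03],"spin": 0,"jaw": 0},{"translation": [0,2,-0.03],"spin": 0,"jaw": 0},{"translation": [0,3.5,-0.03],"spin": 0,"jaw": 0},{"translation": [0,5,-0.03],"spin": 0,"jaw": 0},{"translation": [0,6.5,-0.03],"spin": 0,"jaw": 0}])

```text
time: 11.45
tool_pos: [0.4695, -0.1121, 0.1181]
tool_rot: [-3.141, 0.001, -3.071]
contact_force: [1.0, -5.3, 3.0]
opening: 0.013
grip_force: 30.0
```

send_rows(targets=[{"translation": [0,1.4,0],"spin": 0,"jaw": 0},{"translation": [0,2.4,0],"spin": 0,"jaw": 0},{"translation": [0,3,0],"spin": 0,"jaw": 0},{"translation": [0,3.2,0],"spin": 0,"jaw": 0},{"translation": [0,3.2,0],"spin": 0,"jaw": 0}])

```text
time: 11.95
tool_pos: [0.4672, -0.0799, 0.118]
tool_rot: [3.141, 0.0, -3.07]
contact_force: [-0.4, -1.6, 3.8]
opening: 0.0129
grip_force: 30.0
```

send_rows(targets=[{"translation": [0,0,0],"spin": 0,"jaw": 0},{"translation": [0,0,0],"spin": 0,"jaw": 0},{"translation": [0,0,0],"spin": 0,"jaw": 0},{"translation": [0,0,0],"spin": 0,"jaw": 0},{"translation": [0,0,0],"spin": 0,"jaw": 0}])

```text
time: 12.45
tool_pos: [0.4671, -0.0801, 0.1178]
tool_rot: [3.141, -0.0, -3.071]
contact_force: [2.2, 1.1, 3.0]
opening: 0.013
grip_force: 30.0
```

```bash
python3 - <<'E'
from h import *
u=np.array([-.0715,.9974]);s=monitor.observe()
im,P=cloud("side");np.savez("s5",im=im,P=P);cv2.imwrite("pics/s5.png",cv2.resize(im[170:290,165:315][...,::-1],(750,600),interpolation=cv2.INTER_CUBIC))
t=np.radians(4.1);n=0
f=np.load("s5.npz");P=f["P"].reshape(-1,3);d=P[:,:2]-[.474,-.177];X=d@[np.cos(t),np.sin(t)];Y=d@u
m=(abs(X)<.04)&(P[:,2]>.080)&(P[:,2]<.090)&(Y>.22);print("floor front Y (rim .273)",np.percentile(Y[m],[90,95,99,100]).round(4),m.sum())
m=(abs(X)<.06)&(P[:,2]>.066)&(P[:,2]<.075)&(Y>.25)&(Y<.33);print(np.percentile(Y[m],[1,50,99]) if m.any() else 0)
print("grip Y", (s["tool_pos"][:2]-[.474,-.177])@u)
# path from current grip, cm shifts (tool y fwd, z down)
def p1(th): # runner pivot
    a=np.radians(th);return 7.3-14.5*np.cos(a)+4.8*np.sin(a),7.0+14.5*np.sin(a)+4.8*np.cos(a)
def p2(th,g):
    a=np.radians(th);L=18.3-g;return 10.4-L*np.cos(a)+3.9*np.sin(a),6.8+L*np.sin(a)+3.9*np.cos(a)
z=p1(0)
for th in(0,4,8,12,16,20,21):
    q=p1(th);print("p1",th,round(q[0]-z[0],2),round(-(q[1]-z[1]),2))
for th,g in((21,.83),(22,.83),(24,.83),(25,.6),(25,.3),(25,.1),(25,0),(30,0),(35,0),(40,0),(45,0),(50,0),(55,0),(60,0),(62,0)):
    q=p2(th,g);print("p2",th,g,round(q[0]-z[0],2),round(-(q[1]-z[1]),2))
delta(s["tool_pos"])
E
```

```text
floor front Y (rim .273) [1.1379 1.1429 1.1473 1.1509] 231
[0.25151187 0.27034505 0.27770611]
grip Y 0.09712662727960544
p1 0 0.0 -0.0
p1 4 0.37 -1.0
p1 8 0.81 -1.97
p1 12 1.31 -2.91
p1 16 1.88 -3.81
p1 20 2.52 -4.67
p1 21 2.68 -4.88
p2 21 0.83 2.69 -4.9
p2 22 0.83 2.86 -5.16
p2 24 0.83 3.23 -5.67
p2 25 0.6 3.21 -6.01
p2 25 0.3 2.93 -6.14
p2 25 0.1 2.75 -6.23
p2 25 0 2.66 -6.27
p2 30 0 3.7 -7.53
p2 35 0 4.85 -8.69
p2 40 0 6.09 -9.75
p2 45 0 7.42 -10.7
p2 50 0 8.82 -11.53
p2 55 0 10.3 -12.23
p2 60 0 11.83 -12.8
p2 62 0 12.45 -12.99
t 12.5 pos [ 0.467  -0.0801  0.1178] rot [ 3.1410e+00 -2.0000e-04 -3.0708e+00] F [0.9 1.8 3. ] op 0.0128 
 delta cm [-0.  0. -0.] spin None
```

View pics/s5.png

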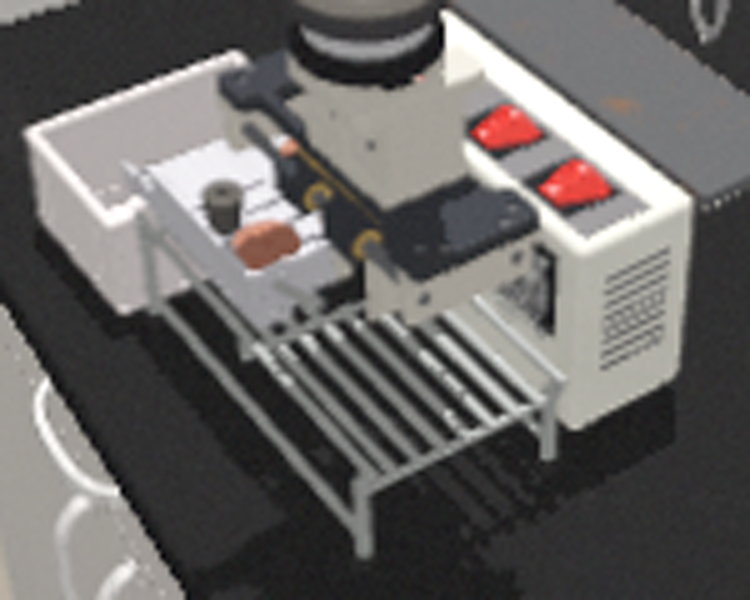

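The lip overhangs the bin's rim near (125,165), the tray is straight in the guides, and the stoppers are standing. I start the swing.

send_rows(targets=[{"translation": [0,0.35,-1],"spin": 0,"jaw": 0},{"translation": [0,0.8,-2],"spin": 0,"jaw": 0},{"translation": [0,1.3,-2.9],"spin": 0,"jaw": 0},{"translation": [0,1.9,-3.8],"spin": 0,"jaw": 0},{"translation": [0,2.7,-4.9],"spin": 0,"jaw": 0}])

```text
time: 13.0
tool_pos: [0.4649, -0.0529, 0.1677]
tool_rot: [3.142, -0.0, -3.071]
contact_force: [-0.0, 0.4, -3.2]
opening: 0.013
grip_force: 30.0
```

send_rows(targets=[{"translation": [0,0.55,-0.8],"spin": 0,"jaw": 0},{"translation": [0,0.55,-1.1],"spin": 0,"jaw": 0},{"translation": [0,0.4,-1.2],"spin": 0,"jaw": 0},{"translation": [0,0.25,-1.25],"spin": 0,"jaw": 0},{"translation": [0,0.25,-1.25],"spin": 0,"jaw": 0}])

```text
time: 13.5
tool_pos: [0.4648, -0.0512, 0.179]
tool_rot: [3.141, -0.001, -3.071]
contact_force: [-0.1, 0.9, -4.1]
opening: 0.0132
grip_force: 30.0
```

send_rows(targets=[{"translation": [0,-0.05,-0.02],"spin": 0,"jaw": 0},{"translation": [0,-0.1,-0.05],"spin": 0,"jaw": 0},{"translation": [0,-0.15,-0.07],"spin": 0,"jaw": 0},{"translation": [0,-0.2,-0.1],"spin": 0,"jaw": 0},{"translation": [0,-0.25,-0.12],"spin": 0,"jaw": 0}])

```text
time: 14.0
tool_pos: [0.4652, -0.0534, 0.1806]
tool_rot: [3.141, -0.0, -3.07]
contact_force: [-0.6, 2.3, -3.0]
opening: 0.0125
grip_force: 30.0
```

```bash
python3 - <<'E'
from h import *
u=np.array([-.0715,.9974]);s=monitor.observe()
print("grip from flat: fwd",(s["tool_pos"][:2]-[.467,-.0801])@u*100,"up",(s["tool_pos"][2]-.1178)*100);delta(s["tool_pos"])
im,P=cloud("side");cv2.imwrite("pics/s6.png",cv2.resize(im[170:290,165:315][...,::-1],(750,600),interpolation=cv2.INTER_CUBIC))
E
```

```text
grip from flat: fwd 2.672332220462255 up 6.28193621999965
t 14.0 pos [ 0.4652 -0.0534  0.1806] rot [ 3.1415 -0.     -3.0705] F [-0.6  2.3 -3. ] op 0.0125 
 delta cm [0. 0. 0.] spin None
```

View pics/s6.png

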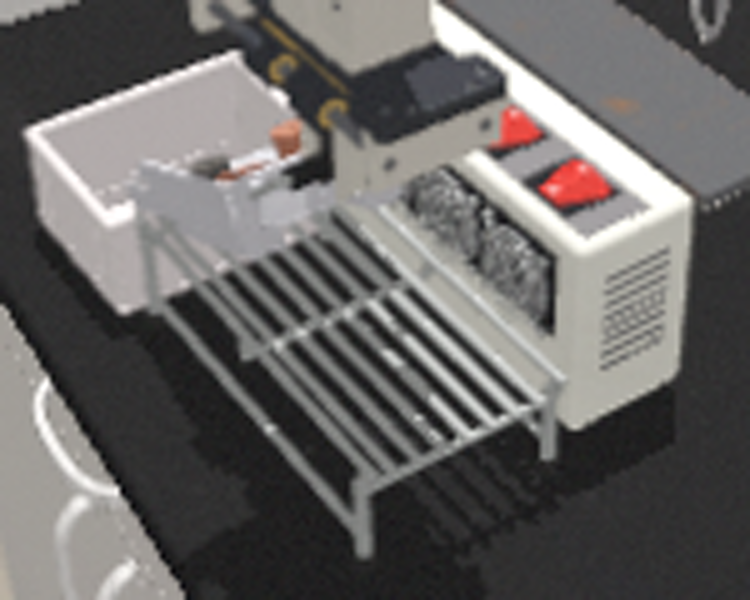

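The tray is tilted about 25° with its lip on the rim near (145,165). I pull back gently until the hook bites.

send_rows(targets=[{"translation": [0,-0.05,-0.02],"spin": 0,"jaw": 0},{"translation": [0,-0.1,-0.05],"spin": 0,"jaw": 0},{"translation": [0,-0.1,-0.05],"spin": 0,"jaw": 0},{"translation": [0,-0.15,-0.07],"spin": 0,"jaw": 0},{"translation": [0,-0.15,-0.07],"spin": 0,"jaw": 0}])

```text
time: 14.55
tool_pos: [0.4649, -0.0538, 0.1807]
tool_rot: [3.139, -0.001, -3.071]
contact_force: [1.3, 6.4, -6.6]
opening: 0.0131
grip_force: 30.0
```

send_rows(targets=[{"translation": [0,-0.05,-0.02],"spin": 0,"jaw": 0},{"translation": [0,-0.1,-0.05],"spin": 0,"jaw": 0},{"translation": [0,-0.1,-0.05],"spin": 0,"jaw": 0},{"translation": [0,-0.15,-0.07],"spin": 0,"jaw": 0},{"translation": [0,-0.15,-0.07],"spin": 0,"jaw": 0}])

```text
time: 15.05
tool_pos: [0.4646, -0.054, 0.1807]
tool_rot: [3.136, -0.002, -3.071]
contact_force: [1.3, 12.5, -11.0]
opening: 0.0132
grip_force: 30.0
```

```bash
python3 - <<'E'
from h import *
u=np.array([-.0715,.9974]);s=monitor.observe()
print("grip from flat: fwd",(s["tool_pos"][:2]-[.467,-.0801])@u*100,"up",(s["tool_pos"][2]-.1178)*100,s["contact_force"],s["grip_force"])
E
```

```text
grip from flat: fwd 2.621159051666737 up 6.290044355301429 [  1.34294544  12.48713503 -10.98249829] 29.998894035816193
```

Hooked, with force rising exactly at the predicted geometry. I swing about the rim to about 61°.

send_rows(targets=[{"translation": [0,0.7,-0.5],"spin": 0,"jaw": 0},{"translation": [0,1.25,-1.15],"spin": 0,"jaw": 0},{"translation": [0,1.8,-1.75],"spin": 0,"jaw": 0},{"translation": [0,2.4,-2.35],"spin": 0,"jaw": 0},{"translation": [0,3,-2.9],"spin": 0,"jaw": 0}])

```text
time: 15.55
tool_pos: [0.4628, -0.0253, 0.2112]
tool_rot: [3.14, -0.001, -3.071]
contact_force: [0.2, 6.7, -10.5]
opening: 0.0134
grip_force: 30.0
```

send_rows(targets=[{"translation": [0,0.65,-0.5],"spin": 0,"jaw": 0},{"translation": [0,1.3,-1],"spin": 0,"jaw": 0},{"translation": [0,2,-1.45],"spin": 0,"jaw": 0},{"translation": [0,2.7,-1.9],"spin": 0,"jaw": 0},{"translation": [0,3.4,-2.3],"spin": 0,"jaw": 0}])

```text
time: 16.05
tool_pos: [0.4606, 0.0081, 0.2342]
tool_rot: [3.141, -0.0, -3.071]
contact_force: [0.3, 4.2, -11.0]
opening: 0.0132
grip_force: 30.0
```

```bash
python3 - <<'E'
from h import *
u=np.array([-.0715,.9974]);s=monitor.observe()
print("grip from flat: fwd",(s["tool_pos"][:2]-[.467,-.0801])@u*100,"up",(s["tool_pos"][2]-.1178)*100,s["contact_force"],s["grip_force"])
E
```

```text
grip from flat: fwd 8.845258599914835 up 11.638225969028266 [  0.33858482   4.17892336 -10.97586599] 29.998291432857513
```

send_rows(targets=[{"translation": [0,0.75,-0.3],"spin": 0,"jaw": 0},{"translation": [0,1.5,-0.6],"spin": 0,"jaw": 0},{"translation": [0,2.25,-0.9],"spin": 0,"jaw": 0},{"translation": [0,3,-1.15],"spin": 0,"jaw": 0},{"translation": [0,3.3,-1.25],"spin": 0,"jaw": 0}])

```text
time: 16.55
tool_pos: [0.4588, 0.0409, 0.2472]
tool_rot: [-3.141, 0.001, -3.07]
contact_force: [-0.8, 0.4, -3.7]
opening: 0.0131
grip_force: 30.0
```

send_rows(targets=[{"translation": [0,0,0],"spin": 0,"jaw": 0},{"translation": [0,0,0],"spin": 0,"jaw": 0},{"translation": [0,0,0],"spin": 0,"jaw": 0},{"translation": [0,0,0],"spin": 0,"jaw": 0},{"translation": [0,0,0],"spin": 0,"jaw": 0}])

```text
time: 17.05
tool_pos: [0.4585, 0.0402, 0.2464]
tool_rot: [3.142, -0.0, -3.071]
contact_force: [0.0, -0.2, -3.8]
opening: 0.0129
grip_force: 30.0
```

```bash
python3 - <<'E'
from h import *
u=np.array([-.0715,.9974]);s=monitor.observe()
print("grip from flat: fwd",(s["tool_pos"][:2]-[.467,-.0801])@u*100,"up",(s["tool_pos"][2]-.1178)*100,s["contact_force"],s["grip_force"])
a,_=cloud("side");b,_=cloud("top")
A=cv2.resize(a[130:290,140:320][...,::-1],(450,400),interpolation=cv2.INTER_CUBIC);B=cv2.resize(b[170:270,170:257][...,::-1],(348,400),interpolation=cv2.INTER_CUBIC)
cv2.imwrite("pics/s7.png",np.hstack([A,B]))
E
```

```text
grip from flat: fwd 12.056160805010045 up 12.864292094942703 [ 0.02811544 -0.2083946  -3.80801131] 29.999485909938812
```

View pics/s7.png

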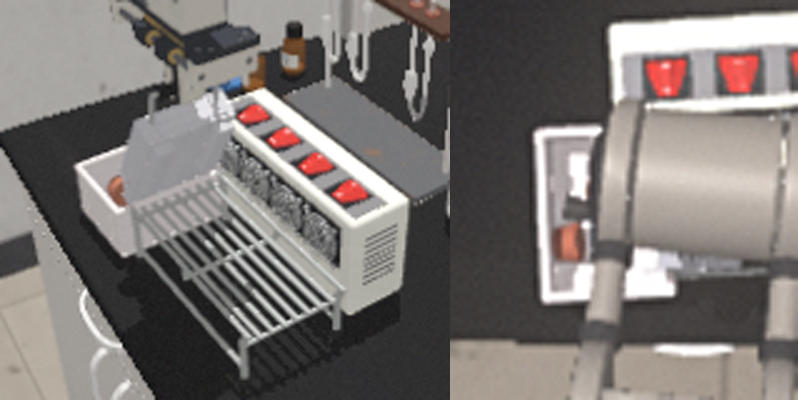

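Tilt is about 61° on the hook. In the top crop, a red stopper at (572,240) and the black one at (577,210) are in the bin, and the rest is hidden by the arm. I tilt slightly further and count by colour and depth.

send_rows(targets=[{"translation": [0,0.5,-0.15],"spin": 0,"jaw": 0},{"translation": [0,1,-0.3],"spin": 0,"jaw": 0},{"translation": [0,1,-0.3],"spin": 0,"jaw": 0},{"translation": [0,1,-0.3],"spin": 0,"jaw": 0},{"translation": [0,1,-0.3],"spin": 0,"jaw": 0}])

```text
time: 17.65
tool_pos: [0.4578, 0.0504, 0.2496]
tool_rot: [-3.142, 0.0, -3.07]
contact_force: [-0.1, -0.0, -3.3]
opening: 0.0132
grip_force: 30.0
```

```bash
cat > st.py <<'E'
from h import *
t=np.radians(4.1)
s=monitor.observe();print(s["time"],s["contact_force"].round(1))
for n in("wrist","side","top"):
    im,P=cloud(n);h=cv2.cvtColor(im,cv2.COLOR_RGB2HSV).astype(int)
    d=P[...,:2]-[.474,-.177];X=d@[np.cos(t),np.sin(t)];Y=d@[-np.sin(t),np.cos(t)];Z=P[...,2]
    ok=(abs(X)<.085)&(Y>-.02)&(Y<.4)&(Z>-.01)&(Z<.3)
    red=ok&((h[...,0]<14)|(h[...,0]>172))&(h[...,1]>80)&(h[...,2]>50)
    blk=ok&(h[...,2]<85)&(Z>.003)&(Z<.06)&(Y>.275)&(Y<.385)&(abs(X)<.07)
    for nm,m in(("red",red),("blk",blk)):
        k,l,stt,_=cv2.connectedComponentsWithStats(m.astype(np.uint8))
        for i in range(1,k):
            if stt[i,4]>12:
                q=l==i;print(n,nm,stt[i,4],"X,Y,Z med",[round(float(np.median(v[q])),3) for v in(X,Y,Z)],"X",X[q].min().round(3),X[q].max().round(3),"Y",Y[q].min().round(3),Y[q].max().round(3),"Z",Z[q].min().round(3),Z[q].max().round(3))
E
python3 st.py
```

```text
17.65 [-0.1 -0.  -3.3]
wrist red 220 X,Y,Z med [-0.026, 0.366, 0.036] X -0.039 -0.011 Y 0.359 0.374 Z 0.028 0.041
wrist red 444 X,Y,Z med [0.031, 0.317, 0.03] X 0.009 0.049 Y 0.295 0.348 Z 0.022 0.038
wrist red 14 X,Y,Z med [0.008, 0.222, 0.276] X 0.005 0.008 Y 0.22 0.222 Z 0.275 0.276
wrist red 18 X,Y,Z med [0.031, 0.222, 0.25] X 0.025 0.033 Y 0.221 0.222 Z 0.247 0.252
side red 50 X,Y,Z med [-0.032, 0.359, 0.03] X -0.039 -0.024 Y 0.352 0.381 Z 0.012 0.042
top red 39 X,Y,Z med [-0.023, 0.371, 0.036] X -0.038 -0.009 Y 0.363 0.379 Z 0.027 0.045
```

```bash
python3 - <<'E'
from h import *
def p1(th):
    a=np.radians(th);return 7.3-14.5*np.cos(a)+4.8*np.sin(a)+7.2,7.0+14.5*np.sin(a)+4.8*np.cos(a)-11.8
def p2(th,g):
    a=np.radians(th);L=18.3-g;return 10.4-L*np.cos(a)+3.9*np.sin(a)+7.2,6.8+L*np.sin(a)+3.9*np.cos(a)-11.8
u=np.array([-.0715,.9974]);s=monitor.observe();c=np.array([(s["tool_pos"][:2]-[.467,-.0801])@u*100,(s["tool_pos"][2]-.1178)*100]);print(c)
L=[p2(t,g) for t,g in((61.5,.1),(58.5,.1),(55.5,.1),(52.5,.1),(49.5,.1),(46.5,.1),(43.5,.1),(40.5,.15),(37.5,.2),(34.5,.25),(31.5,.35),(29,.45),(26.5,.6),(24.5,.75),(22.5,.85))]+[p1(t) for t in(20.5,17,13.5,10,6.5,4,2,1,0,0)]
for i in range(0,25,5):
    print([[round(q[0]-c[0],2),round(c[1]-q[1],2)] for q in L[i:i+5]]);c=np.round(np.array(L[i+4]),2)
E
```

```text
[13.06679752 13.16993986]
[[np.float64(-0.72), np.float64(0.31)], [np.float64(-1.65), np.float64(0.61)], [np.float64(-2.56), np.float64(0.96)], [np.float64(-3.45), np.float64(1.36)], [np.float64(-4.32), np.float64(1.8)]]
[[np.float64(-0.85), np.float64(0.48)], [np.float64(-1.67), np.float64(1.01)], [np.float64(-2.42), np.float64(1.62)], [np.float64(-3.14), np.float64(2.26)], [np.float64(-3.82), np.float64(2.93)]]
[[np.float64(-0.6), np.float64(0.74)], [np.float64(-1.05), np.float64(1.38)], [np.float64(-1.43), np.float64(2.05)], [np.float64(-1.68), np.float64(2.61)], [np.float64(-1.96), np.float64(3.16)]]
[[np.float64(-0.37), np.float64(0.51)], [np.float64(-0.93), np.float64(1.25)], [np.float64(-1.45), np.float64(2.03)], [np.float64(-1.92), np.float64(2.84)], [np.float64(-2.33), np.float64(3.67)]]
[[np.float64(-0.27), np.float64(0.61)], [np.float64(-0.46), np.float64(1.11)], [np.float64(-0.55), np.float64(1.36)], [np.float64(-0.64), np.float64(1.61)], [np.float64(-0.64), np.float64(1.61)]]
```

send_rows(targets=[{"translation": [0,-0.7,0.3],"spin": 0,"jaw": 0},{"translation": [0,-1.65,0.6],"spin": 0,"jaw": 0},{"translation": [0,-2.55,0.95],"spin": 0,"jaw": 0},{"translation": [0,-3.45,1.35],"spin": 0,"jaw": 0},{"translation": [0,-4.3,1.8],"spin": 0,"jaw": 0}])

```text
time: 18.3
tool_pos: [0.4609, 0.0064, 0.2311]
tool_rot: [3.142, -0.0, -3.071]
contact_force: [0.6, 0.8, -3.3]
opening: 0.0129
grip_force: 30.0
```

send_rows(targets=[{"translation": [0,-0.85,0.5],"spin": 0,"jaw": 0},{"translation": [0,-1.65,1],"spin": 0,"jaw": 0},{"translation": [0,-2.4,1.6],"spin": 0,"jaw": 0},{"translation": [0,-3.15,2.25],"spin": 0,"jaw": 0},{"translation": [0,-3.8,2.95],"spin": 0,"jaw": 0}])

```text
time: 18.8
tool_pos: [0.4637, -0.0312, 0.2016]
tool_rot: [-3.141, 0.0, -3.071]
contact_force: [0.1, 0.8, -2.0]
opening: 0.0134
grip_force: 30.0
```

send_rows(targets=[{"translation": [0,-0.6,0.75],"spin": 0,"jaw": 0},{"translation": [0,-1.05,1.4],"spin": 0,"jaw": 0},{"translation": [0,-1.45,2.05],"spin": 0,"jaw": 0},{"translation": [0,-1.7,2.6],"spin": 0,"jaw": 0},{"translation": [0,-1.95,3.15],"spin": 0,"jaw": 0}])

```text
time: 19.3
tool_pos: [0.465, -0.0501, 0.1701]
tool_rot: [3.142, 0.0, -3.07]
contact_force: [-0.5, 0.3, -1.4]
opening: 0.013
grip_force: 30.0
```

```bash
python3 - <<'E'
from h import *
u=np.array([-.0715,.9974]);s=monitor.observe()
print("fwd",(s["tool_pos"][:2]-[.467,-.0801])@u*100,"up",(s["tool_pos"][2]-.1178)*100,s["contact_force"])
E
python3 st.py
```

```text
fwd 3.0082646786558938 up 5.230750033513891 [-0.4632513   0.31084991 -1.39975107]
19.3 [-0.5  0.3 -1.4]
wrist red 859 X,Y,Z med [-0.025, 0.359, 0.034] X -0.042 -0.007 Y 0.355 0.379 Z 0.017 0.041
wrist red 580 X,Y,Z med [0.022, 0.329, 0.031] X 0.008 0.037 Y 0.315 0.35 Z 0.021 0.039
wrist blk 86 X,Y,Z med [0.002, 0.348, 0.015] X -0.005 0.01 Y 0.345 0.351 Z 0.006 0.021
wrist blk 13 X,Y,Z med [-0.002, 0.369, 0.02] X -0.003 0.0 Y 0.365 0.371 Z 0.017 0.023
side red 59 X,Y,Z med [-0.031, 0.359, 0.033] X -0.04 -0.017 Y 0.352 0.378 Z 0.012 0.043
top red 90 X,Y,Z med [0.029, 0.322, 0.032] X 0.011 0.048 Y 0.299 0.348 Z 0.021 0.042
top red 51 X,Y,Z med [-0.023, 0.366, 0.037] X -0.038 -0.008 Y 0.357 0.378 Z 0.018 0.05
```

send_rows(targets=[{"translation": [0,-0.35,0.5],"spin": 0,"jaw": 0},{"translation": [0,-0.9,1.25],"spin": 0,"jaw": 0},{"translation": [0,-1.45,2.05],"spin": 0,"jaw": 0},{"translation": [0,-1.9,2.85],"spin": 0,"jaw": 0},{"translation": [0,-2.35,3.65],"spin": 0,"jaw": 0}])

```text
time: 19.95
tool_pos: [0.4666, -0.0738, 0.1332]
tool_rot: [3.141, -0.0, -3.071]
contact_force: [-0.1, 1.9, -2.3]
opening: 0.0134
grip_force: 30.0
```

send_rows(targets=[{"translation": [0,-0.25,0.6],"spin": 0,"jaw": 0},{"translation": [0,-0.45,1.1],"spin": 0,"jaw": 0},{"translation": [0,-0.55,1.35],"spin": 0,"jaw": 0},{"translation": [0,-0.65,1.6],"spin": 0,"jaw": 0},{"translation": [0,-0.65,1.6],"spin": 0,"jaw": 0}])

```text
time: 20.45
tool_pos: [0.4671, -0.0798, 0.1181]
tool_rot: [3.141, -0.0, -3.071]
contact_force: [-1.0, -0.1, 0.1]
opening: 0.0132
grip_force: 30.0
```

```bash
python3 - <<'E'
from h import *
u=np.array([-.0715,.9974]);s=monitor.observe()
print("fwd",(s["tool_pos"][:2]-[.467,-.0801])@u*100,"up",(s["tool_pos"][2]-.1178)*100,s["contact_force"])
E
```

```text
fwd 0.02667349911561386 up 0.028625651743606484 [-0.99460249 -0.14578399  0.11994948]
```

Flat again with no load. I slide back about 9 cm, release and lift.

send_rows(targets=[{"translation": [0,-0.7,0],"spin": 0,"jaw": 0},{"translation": [0,-2,0],"spin": 0,"jaw": 0},{"translation": [0,-3.5,0],"spin": 0,"jaw": 0},{"translation": [0,-5,0],"spin": 0,"jaw": 0},{"translation": [0,-6.5,0],"spin": 0,"jaw": 0}])

```text
time: 20.95
tool_pos: [0.4718, -0.1463, 0.1181]
tool_rot: [3.142, 0.0, -3.071]
contact_force: [0.5, 2.4, -0.1]
opening: 0.0133
grip_force: 30.0
```

send_rows(targets=[{"translation": [0,-1.2,0],"spin": 0,"jaw": 0},{"translation": [0,-2,0],"spin": 0,"jaw": 0},{"translation": [0,-2.5,0],"spin": 0,"jaw": 0},{"translation": [0,-2.5,0],"spin": 0,"jaw": 0},{"translation": [0,-2.5,0],"spin": 0,"jaw": 0}])

```text
time: 21.45
tool_pos: [0.4738, -0.1702, 0.1182]
tool_rot: [-3.14, 0.001, -3.07]
contact_force: [-0.1, -1.8, 0.1]
opening: 0.0129
grip_force: 30.0
```

send_rows(targets=[{"translation": [0,0,0],"spin": 0,"jaw": 0},{"translation": [0,0,0],"spin": 0,"jaw": 0},{"translation": [0,0,0],"spin": 0,"jaw": 0.28},{"translation": [0,0,0],"spin": 0,"jaw": 0.28},{"translation": [0,0,0],"spin": 0,"jaw": 0.28}])

```text
time: 21.95
tool_pos: [0.4734, -0.1692, 0.1179]
tool_rot: [3.141, -0.0, -3.07]
contact_force: [-0.4, 0.1, -0.4]
opening: 0.0256
grip_force: 0.0
```

```bash
python3 - <<'E'
from h import *
delta([.474,-.177,.118])
E
```

```text
t 21.95 pos [ 0.4734 -0.1692  0.1179] rot [ 3.1410e+00 -3.0000e-04 -3.0703e+00] F [-0.4  0.1 -0.4] op 0.0256 
 delta cm [-0.01 -0.78 -0.01] spin None
```

send_rows(targets=[{"translation": [0,0,-1],"spin": 0,"jaw": 0.28},{"translation": [0,0,-3],"spin": 0,"jaw": 0.28},{"translation": [0,0,-6],"spin": 0,"jaw": 0.28},{"translation": [0,0,-10],"spin": 0,"jaw": 0.28},{"translation": [0,0,-14],"spin": 0,"jaw": 0.28}])

```text
time: 22.45
tool_pos: [0.4731, -0.1693, 0.26]
tool_rot: [3.141, -0.0, -3.07]
contact_force: [0.6, -0.4, -0.5]
opening: 0.0258
grip_force: 0.0
```

send_rows(targets=[{"translation": [2,0,-2],"spin": 0,"jaw": 0.28},{"translation": [5,0,-4],"spin": 0,"jaw": 0.28},{"translation": [8,0,-6],"spin": 0,"jaw": 0.28},{"translation": [8,0,-6],"spin": 0,"jaw": 0.28},{"translation": [8,0,-6],"spin": 0,"jaw": 0.28}])

```text
time: 22.95
tool_pos: [0.3936, -0.1753, 0.319]
tool_rot: [-3.14, 0.002, -3.071]
contact_force: [-0.9, 0.0, 0.3]
opening: 0.0259
grip_force: 0.0
```

```bash
python3 st.py; python3 - <<'E'
from h import *
im,P=cloud("top");im=im.astype(int);P=P.reshape(-1,3);im=im.reshape(-1,3)
t=np.radians(4.1);d=P[:,:2]-[.474,-.177];X=d@[np.cos(t),np.sin(t)];Y=d@[-np.sin(t),np.cos(t)];Z=P[:,2]
m=(abs(X)<.045)&(Z>.08)&(Z<.094)&(Y>.02)&(Y<.26);print("tray floor",m.sum(),"Y",np.percentile(Y[m],[2,98]).round(3),"Z",np.median(Z[m]).round(4),"fit",np.polyfit(Y[m],Z[m],1).round(4))
a,Q=cloud("side");h=Q.reshape(-1,3);th=np.radians(4.5);e=h[:,:2]-[.573,0];bx=e@[np.cos(th),np.sin(th)];by=e@[-np.sin(th),np.cos(th)]
for s in(-.093,-.031,.031,.093):
    f=lambda lo,hi:np.nanmedian(h[(abs(by-s)<.01)&(bx>lo)&(bx<hi)][:,2]).round(4)
    print("rocker",s,"near",f(-.016,-.009),"far",f(.009,.016))
k=(im[:,2]>120)&(im[:,0]<80);print("blue foot now/before")
for n,(i2,p2) in(("now",(im,P)),("start",(np.load("top.npz")["im"].reshape(-1,3).astype(int),np.load("top.npz")["P"].reshape(-1,3)))):
    k=(i2[:,2]>120)&(i2[:,0]<80)&(p2[:,1]>.3)&(p2[:,1]<.5);print(n,np.nanmedian(p2[k],0).round(3))
E
```

```text
22.95 [-0.9  0.   0.3]
wrist red 282 X,Y,Z med [-0.028, 0.363, 0.034] X -0.042 -0.008 Y 0.356 0.379 Z 0.017 0.04
wrist red 405 X,Y,Z med [0.022, 0.325, 0.03] X 0.009 0.046 Y 0.305 0.348 Z 0.014 0.039
side red 102 X,Y,Z med [-0.024, 0.358, 0.027] X -0.04 -0.0 Y 0.352 0.378 Z 0.008 0.043
side red 31 X,Y,Z med [0.021, 0.331, 0.036] X 0.009 0.035 Y 0.324 0.348 Z 0.028 0.041
side blk 14 X,Y,Z med [0.004, 0.35, 0.017] X -0.002 0.013 Y 0.346 0.356 Z 0.012 0.025
top red 92 X,Y,Z med [0.029, 0.322, 0.032] X 0.012 0.048 Y 0.295 0.348 Z 0.02 0.044
top red 45 X,Y,Z med [-0.023, 0.366, 0.037] X -0.038 -0.008 Y 0.357 0.378 Z 0.027 0.046
tray floor 1056 Y [0.052 0.195] Z 0.0871 fit [-0.001   0.0872]
rocker -0.093 near 0.1435 far 0.1491
rocker -0.031 near 0.1433 far 0.1499
rocker 0.031 near nan far nan
rocker 0.093 near nan far nan
blue foot now/before
now [0.679 0.373 0.005]
start [0.685 0.372 0.007]
  return np.nanmean(a, axis, out=out, keepdims=keepdims)
```

```bash
python3 -c "
from h import *
print(job.hand_in())"
```

```text
the job is handed in; nothing more can be done
None
```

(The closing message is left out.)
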